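# Load the ring rack past the spring gate

### The arm

A 6-joint arm with a two-finger parallel gripper is mounted at the origin on a cart in front of the work surface, level with it; the furniture and walls round the work are solid. World frame = base frame: x ahead of the robot, y to its left, z up, the work surface at z = 0. Lengths are in m, angles in rad, forces in N, time in s.
With the tool pointing down it reaches from about 0.3 to 0.875 m from the base axis. Payload 6.4 kg.
Tool frame: the origin (TCP) lies midway between the tips of the shut fingers; the grasp point (between the pads) lies 19 mm behind it; z points along the fingers, y is the direction in which the jaws open and shut (so a half turn about z gives the same grasp; the last joint's range is limited). The gripper opens to 85 mm and grips with 20 to 120 N. Pads are 22 mm wide; open, the fingers measure 114 mm over their backs; the gripper's body (76 mm by 85 mm) begins 54 mm behind the grasp point. The pads swing forward as they close: fully open they stand 13 mm farther back than shut.
Start: joints at [0.916, 0.181, 1.607, -0, 1.354, -0.206], TCP at [0.249, 0.518, 0.231] pointing down, gripper open.
Joint ranges: [-2.99, 2.99], [-0.89, 2.07], [0.3, 2.58], [-1.14, 4.28], [0, 2.63], [-3.12, 3.12]. Speed limits (rad/s): [2.57, 2.57, 3.01, 3.14, 3.14, 3.14].

### API

Orientations are given as a unit quaternion [w, x, y, z].
In Python, from bench import ctrl gives the robot as it stands. The module is installed in compiled form; this text tells all that it offers.
- The arm moves only by the tool arm_command, never from a script. Its argument "plan" is one flat list of numbers, 4 for each row, row after row: the shift along the tool's x, y, z in mm, then the turn about the tool's z in rad. A call has 1 to 20 rows; each row shifts and turns the commanded pose from where the row before left it, along the tool's axes as they then stand; what a row does not reach is not made up. A row lasts 1/10 s, in which the tool goes at most 50 mm and 8.59 degrees, less where a joint would pass 70% of its speed; a pose out of reach is approached as far as the arm can. A call is refused whole if a number of a shift passes 50 or a number of a turn 0.15, either way. A call with a gripper value outside its range is refused whole. "grip" is the opening, from 0 (shut) to 1 (fully open), set as the call begins (left out, the last holds). The fingers move at their own pace and stop on an object; the grip force is fixed at half the most. Time passes only in rows, so rows that do not move let the fingers close. It gives the time, the measured TCP pose, the force and the opening at its end, in the units of the state.
- ctrl.get_obs(): the state, without advancing time (a new reading comes with each control period).
- ctrl.camera(name): name is "scene" or "top"; returns a dict with "color" (400x640x3 uint8, red, green, blue), "camera_matrix" (3x3 intrinsics, pixels), "k1" (the pictures are not rectified: a ray, as slopes to the right and down, at radius r is drawn at 1 + k1 r^2 times it, then the intrinsics apply), "eye" and "attitude" of the camera in the world. Camera axes: x right, y up, looking along -z (the intrinsics and any distortion apply to the point x, -y, -z); pixel columns grow to the right and rows downward; lengths in m; the calibration is good to about 2 mm. A picture is of the moment at which its call begins. There is no depth.
- ctrl.hand_in(): hands the job in, once; it reports no verdict.
The state is a dict: "time_s": time; "q": joint angles; "dq": joint speeds; "joint_efforts": joint torques, N m; "eef_pos": TCP position; "eef_rot": TCP orientation; "wrist_force": force on the tool from outside, world axes, zero at the start; "torque": the same for the moment, N m; "opening": opening from 0.0 (shut) to 1.0 (fully open).
Only numpy, scipy, OpenCV 4.12 (cv2) and the standard library are available. Lean on these libraries where they do the work, as an engineer would, in place of code of your own. Each camera call takes 0.05 s, during which the arm holds its last target. There are 200 camera calls.

### The job

Load the wooden ring rack into the drying bay at the end of its chute: with one fingertip press down the long paddle beside the chute and keep it down so that the spring gate stays up, and meanwhile push the rack with the other finger, against its upright back plate, along the chute under the gate until it is fully home against the end stop. Only then let the paddle up, so that the gate drops shut behind the ring tray; the gate must not press on the rack on the way. Do not grasp or lift anything, and leave the jar and the blocks beside the chute where they are.

Things in the scene. Friction and masses are not known exactly. Their poses are not given: they have to be found in the camera images.
- chute: Fixed aluminium chute. Origin on the bench top, under the channel's centre line at the gate; x runs along the chute in the pushing direction, y towards the paddle's side, z up. Floor top at z = 6 mm, from x = -245 to +82 mm, open at the back. Channel 68 mm wide (y = -34 to +34); low side walls 6 mm thick, 30 mm high, from x = -245 to -10.
- end_stop (a point): Middle of the end stop's face in the drying bay behind the gate: x = +76.5, y = 0, z = 20 mm in the chute's frame. The bay has grey sides 62 mm high and a clear lid (top 65 mm) from x = +6 to +82.
- axle (a point): Point on the gate's axle at the gate: x = 0, y = 40, z = 50 mm in the chute's frame. The axle (7 mm thick) runs along the chute from x = -238 to +2, above the paddle-side wall, on three thin posts (x = -232, -116, -12; y = 35 to 43; tops 57 mm high).
- gate (a joint): Angle (rad) of gate and paddle, one rigid piece on the axle. 0 = shut, the spring's rest: steel tab in the channel at x = 0 (5 mm thick, y = -15 to +15, down to z = 16 mm), paddle level. Paddle down = gate up: 0.65 or more clears the rack's tray, stop at 0.9 (arm tip then 95 mm high). Needs 2 to 8 N at the paddle and shuts when let go. The rack cannot push it open.
- paddle_mid (a point): Middle of the paddle's top face (moves with it): a flat black-topped strip along the chute, x = -230 to -40 mm, y = 44 to 84 mm when level, 52 mm above the bench. A fingertip with its wall-facing side at a distance f outside the axle holds angle a when its end is at height 52 mm - f tan(a): f = 20 mm, a = 0.8: 31 mm. Press anywhere along it; a fingertip can slide along it.
- rack: Loose wooden ring rack, 0.25 kg, in the chute. Origin under the centre of its tray (64 x 64 mm, 26 mm high with ring posts and rails); x in the pushing direction. A tongue (22 mm wide, 6 mm thick) runs back to an upright back plate. It starts with the tray before the gate; fully home, its origin is at x = +44.5 mm of the chute: tray past the gate, tongue under it, back plate still before it.
- push_face (a point): Centre of the rear face of the rack's upright back plate, the face to push on (plate 64 mm wide, 6 mm thick, 40 mm high). It lies 102 mm behind the rack's origin and 20 mm above its underside (26 mm above the bench). When the rack is home it is at x = -57.5 mm of the chute.
- jar_small: Small white lidded jar, 72 mm across, 66 mm high, beside the chute on the side away from the paddle; origin under its centre. Leave alone.
- wax_block: Green wax block 37 x 53 x 24 mm, beside the bay on the paddle's side; origin under its centre. Leave alone.
- dapping: Grey steel dapping block, a 46 mm cube with round hollows, 47 mm high, beside the chute on the side away from the paddle; origin under its centre. Leave alone.

How it is judged:
By the outcome, as a careful person would: the job done as asked, in the order asked, and still so for the second after the job is handed in, with the robot touching nothing.
It also fails if it takes over 45 s, if anything falls off the work surface, if the arm or the gripper's body presses on something with over 40 N, if the wrist force passes 120 N, or if a joint passes its speed limit or range.

## Working session

There is one attempt and no reset: what is moved stays moved. The work goes in short steps, Python scripts to look and compute and a tool call to move; the robot and the scene stay as the last step left them, time stands still between calls to the robot, and variables do not carry over. Pictures are saved under pics/ and viewed, about 8 in all and at most 12, crops included, and the job is handed in when it is done.

Besides the shell and the picture viewer there is one more tool, called by a JSON object that holds its "api" and its "payload". arm_command: Moves the arm, as the interface text tells. Its arguments: {"type":"object","properties":{"plan":{"type":"array","items":{"type":"number"}},"grip":{"type":"number"}},"required":["plan"]}

```bash
mkdir -p pics; cat > h.py <<'E'
import numpy as np, cv2
from bench import ctrl
from scipy.spatial.transform import Rotation as R
def Rm(a):
    a=np.array(a,float)
    return a if a.shape==(3,3) else R.from_quat(a[[1,2,3,0]]).as_matrix()
def ray(c,px):
    K=c["camera_matrix"]; px=np.array(px,float)
    d=np.array([(px[0]-K[0][2])/K[0][0],(px[1]-K[1][2])/K[1][1]]); u=d.copy()
    for _ in range(20): u=d/(1+c["k1"]*(u@u))
    return np.array(c["eye"]),Rm(c["attitude"])@np.array([u[0],-u[1],-1])
def onz(c,px,z):
    e,d=ray(c,px); return e+d*(z-e[2])/d[2]
def proj(c,p):
    K=c["camera_matrix"]; v=Rm(c["attitude"]).T@(np.array(p)-c["eye"]); u=np.array([v[0],-v[1]])/-v[2]
    u=u*(1+c["k1"]*(u@u)); return u[0]*K[0][0]+K[0][2],u[1]*K[1][1]+K[1][2]
E
python3 - <<'E'
from h import *
for n in("scene","top"):
    c=ctrl.camera(n); cv2.imwrite(f"pics/{n}0.png",c["color"][...,::-1]); print(n,c["eye"],c["attitude"],c["camera_matrix"],c["k1"])
print(ctrl.get_obs())
E
```

```text
scene [ 0.13101238 -0.34382207  0.55138295] [ 0.83622016  0.42627329 -0.15222439 -0.30960405] [[389.97850423   0.         329.13817589]
 [  0.         389.97850423 201.70843564]
 [  0.           0.           1.        ]] -0.055522298860082114
top [0.41475739 0.16714753 0.94382368] [-0.69789901 -0.07252057  0.07057154  0.70901157] [[453.31513412   0.         319.05121409]
 [  0.         453.31513412 195.73528906]
 [  0.           0.           1.        ]] -0.12409031481009232
{'time_s': 0.1, 'q': array([ 9.15699245e-01,  1.81440691e-01,  1.60790435e+00, -2.36162325e-05,
        1.35383584e+00, -2.06299237e-01]), 'dq': array([ 0.0014846 , -0.00334104, -0.00104121,  0.00034533,  0.00132252,
        0.00026358]), 'joint_efforts': array([-2.96997787e-04, -4.45883489e+01, -3.52238059e+01, -2.61525201e-04,
        4.21135148e-03,  3.24762527e-05]), 'eef_pos': array([0.24915886, 0.51765277, 0.23049068]), 'eef_rot': array([-3.21068593e-04,  2.22517838e-01,  9.74928295e-01, -7.26400607e-04]), 'wrist_force': array([-0.91215822,  0.39417278, -0.1705484 ]), 'torque': array([-0.04101042, -0.00125527, -0.01505797]), 'opening': 1.0008062063287033}
```

View pics/top0.png

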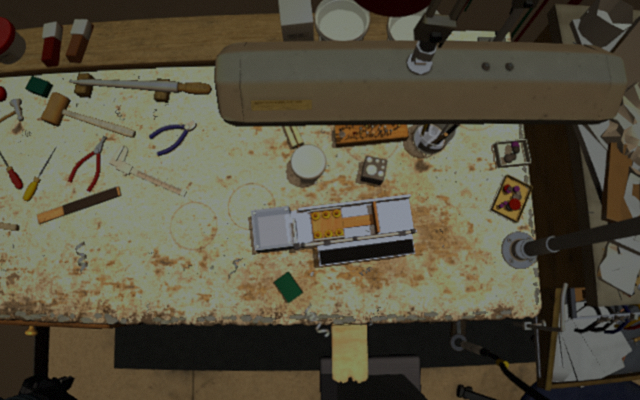

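View pics/scene0.png

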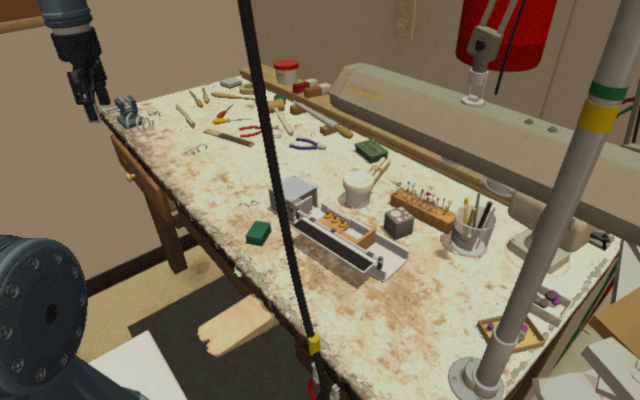

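```bash
python3 - <<'E'
from h import *
c=ctrl.camera("top"); im=c["color"][...,::-1]
cv2.imwrite("pics/topz.png",cv2.resize(im[180:310,235:435],None,fx=4,fy=4,interpolation=cv2.INTER_CUBIC))
for px in [(320,200),(420,200),(320,300)]: print(onz(c,px,0))
roi=np.zeros(im.shape[:2],np.uint8); roi[232:275,305:425]=1
m=((im.max(2)<40)&(roi>0)).astype(np.uint8)
n,l,s,ce=cv2.connectedComponentsWithStats(m); i=1+s[1:,4].argmax(); print(s[i],ce[i])
cn=max(cv2.findContours((l==i).astype(np.uint8),0,2)[0],key=cv2.contourArea)
b=cv2.boxPoints(cv2.minAreaRect(cn)); print(b)
for p in b: print(onz(c,p,.052))
E
```

```text
[0.59949115 0.16638678 0.        ]
[ 0.59597756 -0.04686371  0.        ]
[0.39133165 0.16965843 0.        ]
[ 320  240   93   24 1180] [366.19237288 251.34830508]
[[319.56128 250.97025]
 [411.2193  239.01486]
 [412.8866  251.7974 ]
 [321.22858 263.75278]]
[0.48737905 0.16889497 0.052     ]
[ 0.50761417 -0.01296643  0.052     ]
[ 0.48227169 -0.01499856  0.052     ]
[0.46235627 0.16602619 0.052     ]
```

View pics/topz.png

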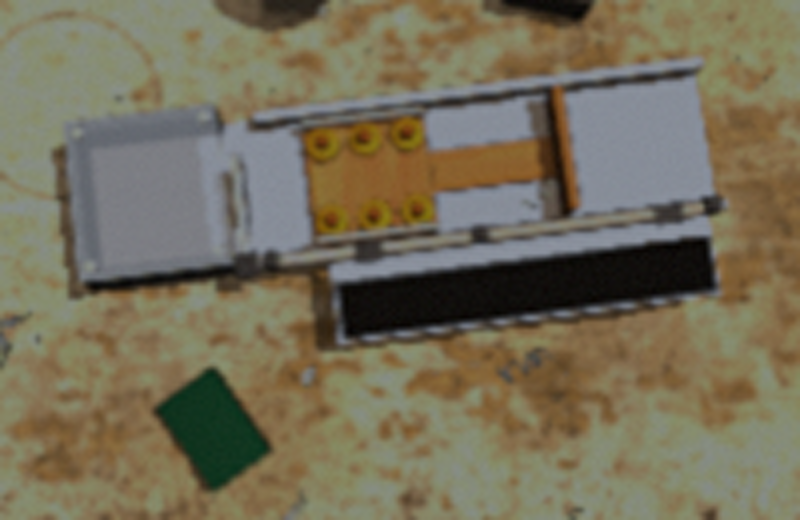

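```bash
cat > fit.py <<'E'
from h import *
from scipy.optimize import least_squares
c=ctrl.camera("top"); im=c["color"][...,::-1]
P=[((-10,-40,30),(252,114)),((-245,-40,30),(703,59)),((-40,84,52),(338,345)),((-230,84,52),(717,293)),((6,-38,62),(217,108)),((-238,40,50),(721,203)),((2,40,50),(238,267))]
W=np.array([onz(c,(235+(x+.5)/4-.5,180+(y+.5)/4-.5),q[2]/1e3) for q,(x,y) in P])
Q=np.array([q for q,_ in P])/1e3
def T(p,q): 
    q=np.atleast_2d(q); co,s=np.cos(p[2]),np.sin(p[2]); return np.c_[p[0]+co*q[:,0]-s*q[:,1],p[1]+s*q[:,0]+co*q[:,1]]
if __name__=="__main__":
    r=least_squares(lambda p:(T(p,Q)-W[:,:2]).ravel(),[.5,.2,1.68],loss='soft_l1',f_scale=.003)
    print(r.x,(r.fun.reshape(-1,2)*1e3).round(1)); p=r.x; np.save("pose.npy",p)
    co,s=np.cos(p[2]),np.sin(p[2])
    for X in [((555,88),.046),((573,212),.046),((562,88),.046),((578,210),.046),((305,130),.032),((312,237),.032)]:
        w=onz(c,(235+(X[0][0]+.5)/4-.5,180+(X[0][1]+.5)/4-.5),X[1])[:2]-p[:2]; print(X,np.array([co*w[0]+s*w[1],-s*w[0]+co*w[1]])*1e3)
    cv2.imwrite("pics/crop2.png",cv2.resize(im[260:400,380:560],None,fx=4,fy=4))
E
python3 fit.py
```

```text
[0.53760808 0.21927951 1.6788606 ] [[ 1.   1.2]
 [ 1.4  0.7]
 [ 0.1  0.3]
 [-1.2 -1.6]
 [-0.3  1.1]
 [-1.4 -0. ]
 [ 0.3 -2. ]]
((555, 88), 0.046) [-164.78145697  -30.17824644]
((573, 212), 0.046) [-164.54264345   33.210786  ]
((562, 88), 0.046) [-168.29890101  -29.73749618]
((578, 210), 0.046) [-167.17098135   32.53461975]
((305, 130), 0.032) [-36.98406634 -26.90064233]
((312, 237), 0.032) [-33.9343818   27.83777846]
```

View pics/crop2.png

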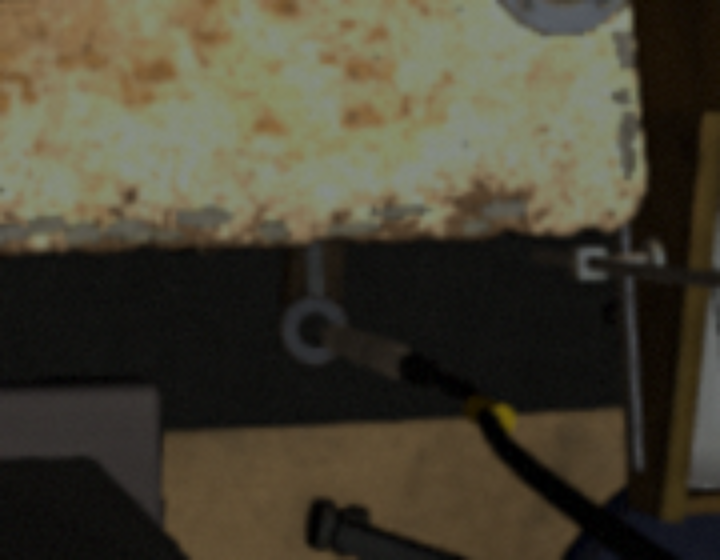

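```bash
cat > go.py <<'E'
from h import *
import sys
p=np.load("pose.npy"); co,s=np.cos(p[2]),np.sin(p[2])
def state():
    o=ctrl.get_obs(); w=np.array(o["eef_pos"][:2])-p[:2]; A=Rm(o["eef_rot"])
    ch=np.array([co*w[0]+s*w[1],-s*w[0]+co*w[1],o["eef_pos"][2]])*1e3
    f=o["wrist_force"]; fc=[co*f[0]+s*f[1],-s*f[0]+co*f[1],f[2]]
    yaw=np.arctan2(A[1,0],A[0,0])-p[2]; yaw=(yaw+np.pi)%(2*np.pi)-np.pi
    return o,ch,yaw,fc
if __name__=="__main__":
    o,ch,yaw,fc=state(); print("chute xyz",ch.round(1),"turn needed about tool z",round(yaw,3),"F chute",np.round(fc,1),"open",o["opening"],"t",o["time_s"],"tilt",Rm(o["eef_rot"])[:,2].round(3),"q6",o["q"][5])
E
python3 go.py; python3 - <<'E'
from h import *
from go import *
s_=ctrl.camera("scene"); t=ctrl.camera("top")
e1,a=ray(s_,(240,0)); _,b=ray(s_,(315,345)); n=np.cross(a,b)
for px in [(458,342),(480,350),(504,363),(520,382),(535,396)]:
    e,d=ray(t,px); k=n@(e1-e)/(n@d); print(px,(e+k*d).round(3))
from fit import T
print(T(p,[[-.195,.031]]))
E
```

```text
chute xyz [327.9 254.5 230.7] turn needed about tool z 1.014 F chute [-0.2 -0.1  0.2] open 0.999630409142002 t 0.2 tilt [-0.001 -0.001 -1.   ] q6 -0.20627509439942635
(458, 342) [ 0.322 -0.057  0.182]
(480, 350) [ 0.298 -0.117  0.114]
(504, 363) [ 0.278 -0.147  0.148]
(520, 382) [ 0.288 -0.087  0.352]
(535, 396) [ 0.288 -0.069  0.433]
[[0.52782045 0.02207352]]
```

```bash
python3 - <<'E'
from h import *
from scipy.optimize import least_squares
s_=ctrl.camera("scene"); t=ctrl.camera("top")
g=s_["color"].max(2).astype(int); S=[]
for r in range(0,340,20):
    x0=240+75*r/345; xs=[x for x in range(int(x0)-14,int(x0)+15) if g[r,x]<30]
    S.append((np.mean(xs) if xs else None,r,len(xs)))
print(S)
g=t["color"].max(2).astype(int)
C=[]
for r in range(345,400,6):
    xs=[x for x in range(470,565) if g[r,x]<14]; print(r,(min(xs),max(xs),len(xs)) if xs else None)
def tri(a,b):
    e,d=ray(s_,a); f,h=ray(t,b); M=np.c_[d,-h]; k=np.linalg.lstsq(M,f-e,rcond=None)[0]; P=e+k[0]*d;Q=f+k[1]*h; return (P+Q)/2,np.linalg.norm(P-Q)
Y=s_["color"].astype(int); m=(Y[...,0]>120)&(Y[...,1]>100)&(Y[...,2]<60); m[:320]=0;m[:,:290]=0;m[:,340:]=0
ys=np.argwhere(m).mean(0)[::-1]
Y=t["color"].astype(int); m=(Y[...,0]>70)&(Y[...,1]>60)&(Y[...,2]<25); m[:350]=0;m[375:]=0;m[:,:490]=0;m[:,515:]=0
yt=np.argwhere(m).mean(0)[::-1]; print(ys,yt,tri(ys,yt))
# for each scene cord pixel, world points at some depth
for a in S:
    if a[0]:
        e,d=ray(s_,a[:2]); d/=np.linalg.norm(d); print(a[1],[tuple((e+d*k).round(2)) for k in (.2,.3,.4,.5)],[tuple(np.round(proj(t,e+d*k))) for k in (.2,.3,.4,.5)])
E
```

```text
[(np.float64(243.5), 0, 10), (np.float64(247.0), 20, 11), (np.float64(250.5), 40, 10), (np.float64(254.2), 60, 10), (np.float64(257.55555555555554), 80, 9), (np.float64(260.75), 100, 8), (np.float64(263.625), 120, 8), (np.float64(267.0), 140, 6), (np.float64(271.0), 160, 7), (np.float64(275.14285714285717), 180, 7), (np.float64(278.2857142857143), 200, 7), (np.float64(283.2857142857143), 220, 7), (np.float64(287.3333333333333), 240, 6), (np.float64(291.5), 260, 6), (np.float64(296.0), 280, 7), (np.float64(300.0), 300, 4), (np.float64(305.5), 320, 2)]
345 (482, 548, 8)
351 (480, 541, 17)
357 (471, 547, 23)
363 (473, 502, 6)
369 (502, 545, 6)
375 (507, 545, 9)
381 (513, 521, 9)
387 (521, 534, 12)
393 (474, 539, 16)
399 (491, 548, 20)
[314.4        342.26956522] [506.10526316 363.63157895] (array([ 0.28048089, -0.13923376,  0.17539275]), np.float64(0.002311829990795623))
0 [(np.float64(0.23), np.float64(-0.17), np.float64(0.52)), (np.float64(0.27), np.float64(-0.08), np.float64(0.51)), (np.float64(0.32), np.float64(0.0), np.float64(0.49)), (np.float64(0.37), np.float64(0.09), np.float64
[... 5738 characters left out ...]
loat64(-0.18), np.float64(0.32)), (np.float64(0.27), np.float64(-0.13), np.float64(0.24)), (np.float64(0.31), np.float64(-0.08), np.float64(0.17))] [(np.float64(645.0), np.float64(445.0)), (np.float64(577.0), np.float64(410.0)), (np.float64(517.0), np.float64(378.0)), (np.float64(467.0), np.float64(350.0))]
320 [(np.float64(0.2), np.float64(-0.24), np.float64(0.39)), (np.float64(0.23), np.float64(-0.19), np.float64(0.31)), (np.float64(0.27), np.float64(-0.14), np.float64(0.23)), (np.float64(0.3), np.float64(-0.09), np.float64(0.15))] [(np.float64(647.0), np.float64(445.0)), (np.float64(581.0), np.float64(410.0)), (np.float64(524.0), np.float64(379.0)), (np.float64(475.0), np.float64(352.0))]
```

{"api": "arm_command", "payload": {"plan": [0,0,0,0.145,0,0,0,0.145,0,0,0,0.145,0,0,0,0.145,0,0,0,0.145,0,0,0,0.145,0,0,0,0.144,-40,20,0,0,-40,20,0,0,-40,20,0,0,-40,20,0,0,-40,20,0,0,-40,20,0,0,-40,20,0,0,-40,20,0,0,-40,20,0,0,-20,20,0,0,0,24,0,0,0,0,0,0,0,0,0,0], "grip": 0.68}}

```text
time_s: 2.45
eef_pos: [0.5129, 0.1643, 0.231]
eef_rot: [-0.0, 0.668, 0.744, -0.0]
wrist_force: [-0.1, -0.6, -0.3]
opening: 0.682
```

```bash
python3 go.py; python3 - <<'E'
from h import *
a=ctrl.camera("scene")["color"][...,::-1]; b=ctrl.camera("top")["color"][...,::-1]
cv2.imwrite("pics/pair1.png",np.vstack([a[0:400],b[180:400]])[:, :])
cv2.imwrite("pics/pair1.png",cv2.resize(np.vstack([a,b[150:400]]),None,fx=.92,fy=.92))
print(ctrl.get_obs()["q"])
E
```

```text
chute xyz [-52.   30.5 231. ] turn needed about tool z -0.0 F chute [-0.6  0.2 -0.3] open 0.6823536182794641 t 2.45 tilt [-0.001 -0.    -1.   ] q6 -0.018241563336893432
[ 9.05568888e-02  9.92503836e-02  1.69933524e+00  3.72656481e-05
  1.34390769e+00 -1.82609785e-02]
```

View pics/pair1.png

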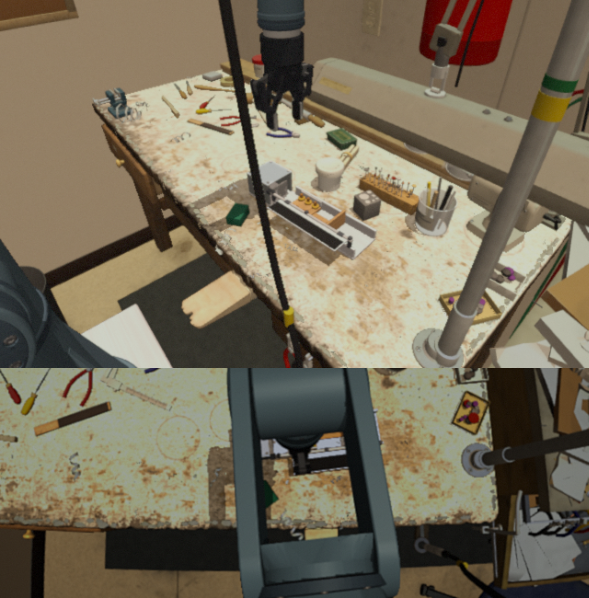

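{"api": "arm_command", "payload": {"plan": [-40,0,0,0,-40,0,0,0,-40,0,0,0,-18,0,20,0,0,0,40,0,0,0,40,0,0,0,30,0,0,0,20,0,0,0,0,0,0,0,0,0]}}

```text
time_s: 3.55
eef_pos: [0.5278, 0.0278, 0.0818]
eef_rot: [-0.0, 0.668, 0.745, -0.0]
wrist_force: [0.7, -0.1, 0.6]
opening: 0.676
```

```bash
python3 go.py; python3 - <<'E'
from h import *
a=ctrl.camera("scene")["color"][...,::-1]
cv2.imwrite("pics/s2.png",cv2.resize(a[80:290,230:460],None,fx=3,fy=2.8,interpolation=cv2.INTER_CUBIC)[:600])
E
```

```text
chute xyz [-189.4   30.4   81.8] turn needed about tool z 0.001 F chute [-0.1 -0.7  0.6] open 0.6760397988151021 t 3.55 tilt [-0.  0. -1.] q6 -0.2811403054191826
```

View pics/s2.png

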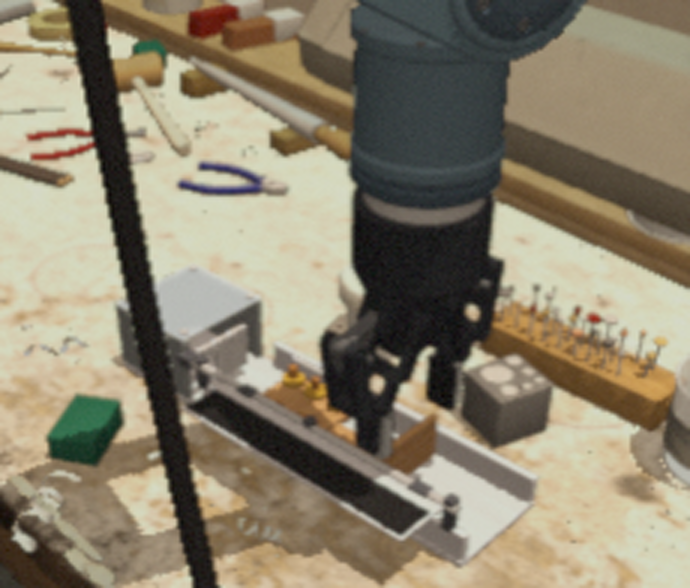

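```bash
python3 - <<'E'
from h import *
from fit import T
p=np.load("pose.npy"); c=ctrl.camera("scene")
for q in [(-189.4,60,88),(-189.4,67,88),(-189.4,67,80),(-189.4,2,88),(-189.4,-5,88),(-230,84,52),(-168,30,46),(-168,-30,46)]:
    w=T(p,[np.array(q[:2])/1e3])[0]; x,y=proj(c,[*w,q[2]/1e3]); print(q,round(x),round(y),"crop",round((x-230)*3),round((y-80)*2.8))
E
```

```text
(-189.4, 60, 88) 355 240 crop 375 447
(-189.4, 67, 88) 352 242 crop 367 453
(-189.4, 67, 80) 352 245 crop 367 462
(-189.4, 2, 88) 375 225 crop 435 405
(-189.4, -5, 88) 377 223 crop 442 400
(-230, 84, 52) 363 273 crop 399 539
(-168, 30, 46) 356 243 crop 378 458
(-168, -30, 46) 375 229 crop 436 416
```

{"api": "arm_command", "payload": {"plan": [0,0,15,0,0,0,15,0,0,0,6,0,0,0,6,0,0,0,5,0,0,0,4,0,0,0,3,0,0,0,0,0,0,0,0,0]}}

```text
time_s: 4.6
eef_pos: [0.5293, 0.0269, 0.0291]
eef_rot: [0.001, 0.668, 0.744, 0.001]
wrist_force: [-1.5, -0.4, 6.3]
opening: 0.678
```

```bash
python3 go.py; python3 - <<'E'
from h import *
a=ctrl.camera("scene")["color"][...,::-1]
cv2.imwrite("pics/s3.png",cv2.resize(a[130:290,250:430],None,fx=4,fy=3.7,interpolation=cv2.INTER_CUBIC))
E
```

```text
chute xyz [-190.3   29.    29.1] turn needed about tool z 0.0 F chute [-0.2  1.5  6.3] open 0.6780549961878296 t 4.6 tilt [ 0.002 -0.001 -1.   ] q6 -0.2811746095179832
```

View pics/s3.png

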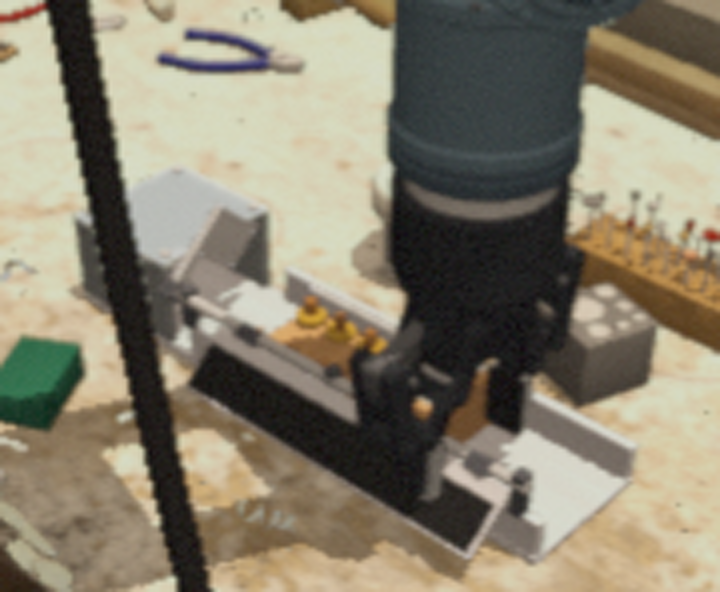

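{"api": "arm_command", "payload": {"plan": [0,0,2,0,5,0,0,0,5,0,0,0,5,0,0,0,0,0,0,0,0,0,0,0]}}

```text
time_s: 5.25
eef_pos: [0.5267, 0.0416, 0.0264]
eef_rot: [0.001, 0.668, 0.744, -0.0]
wrist_force: [-3.9, -3.9, 4.9]
opening: 0.674
```

```bash
python3 go.py; python3 - <<'E'
from h import *
from fit import T
p=np.load("pose.npy"); c=ctrl.camera("scene"); im=c["color"][...,::-1]
for a in (.6,.7,.8,.9):
    for x in (-230,-40):
        y=40+44*np.cos(a)+2*np.sin(a); z=50-44*np.sin(a)+2*np.cos(a); w=T(p,[[x/1e3,y/1e3]])[0]; u,v=proj(c,[*w,z/1e3]); print(a,x,round(u,1),round(v,1),end=" | ")
    print()
cv2.imwrite("pics/s4.png",cv2.resize(im[190:290,290:390],None,fx=6,fy=6,interpolation=cv2.INTER_CUBIC))
E
```

```text
chute xyz [-175.5   30.    26.4] turn needed about tool z 0.001 F chute [-3.4  4.3  4.9] open 0.6741864675681797 t 5.25 tilt [ 0.001 -0.001 -1.   ] q6 -0.25317263308599397
0.6 -230 364.8 280.5 | 0.6 -40 293.1 233.2 | 
0.7 -230 365.6 281.1 | 0.7 -40 294.1 233.9 | 
0.8 -230 366.5 281.5 | 0.8 -40 295.2 234.5 | 
0.9 -230 367.6 281.7 | 0.9 -40 296.4 234.9 |
```

View pics/s4.png

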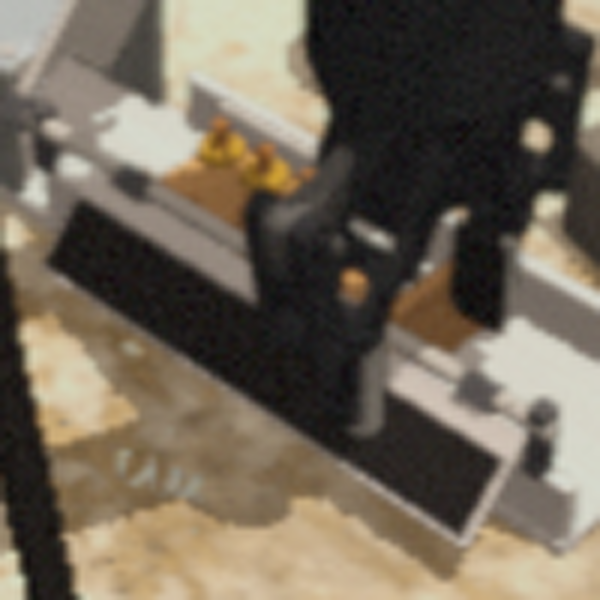

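{"api": "arm_command", "payload": {"plan": [5,0,0,0,6,0,0,0,6,0,0,0,6,0,0,0,6,0,0,0,6,0,0,0,6,0,0,0,6,0,0,0,6,0,0,0,6,0,0,0,6,0,0,0,6,0,0,0,6,0,0,0,3,0,0,0,0,0,0,0]}}

```text
time_s: 6.85
eef_pos: [0.5183, 0.121, 0.0262]
eef_rot: [0.001, 0.668, 0.744, -0.0]
wrist_force: [-2.9, -6.2, 6.0]
opening: 0.679
```

```bash
python3 go.py; python3 - <<'E'
from h import *
a=ctrl.camera("scene")["color"][...,::-1]
cv2.imwrite("pics/s5.png",cv2.resize(a[130:290,250:410],None,fx=4,fy=3.7,interpolation=cv2.INTER_CUBIC))
E
```

```text
chute xyz [-95.6  29.8  26.2] turn needed about tool z 0.0 F chute [-5.8  3.5  6. ] open 0.6788855116868392 t 6.85 tilt [ 0.001 -0.001 -1.   ] q6 -0.10033481891742065
```

View pics/s5.png

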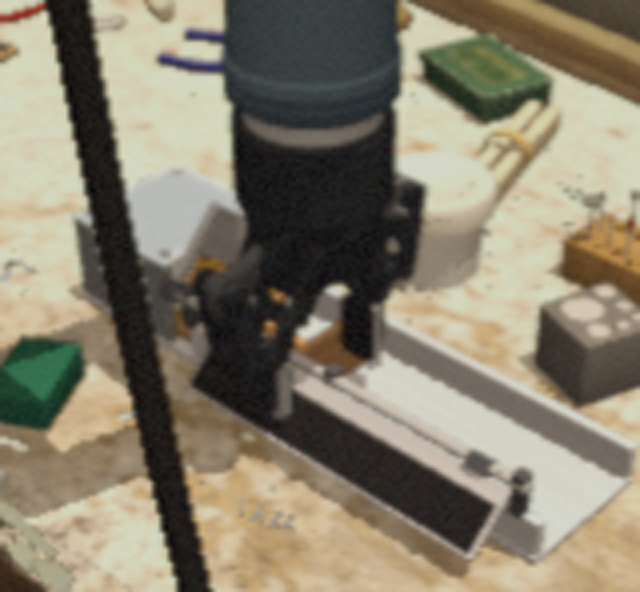

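{"api": "arm_command", "payload": {"plan": [5,0,0,0,5,0,0,0,5,0,0,0,4,0,0,0,3,0,0,0,2,0,0,0,0,0,0,0]}}

```text
time_s: 7.6
eef_pos: [0.5157, 0.1446, 0.0261]
eef_rot: [0.001, 0.668, 0.744, -0.0]
wrist_force: [-3.0, -7.1, 7.5]
opening: 0.684
```

```bash
python3 go.py
```

```text
chute xyz [-71.9  29.9  26.1] turn needed about tool z 0.0 F chute [-6.8  3.8  7.5] open 0.6839795582313859 t 7.6 tilt [ 0.001 -0.002 -1.   ] q6 -0.05440481527583659
```

{"api": "arm_command", "payload": {"plan": [1.5,0,0,0,1.5,0,0,0,0,0,0,0]}}

```text
time_s: 7.9
eef_pos: [0.5153, 0.1474, 0.0261]
eef_rot: [0.001, 0.668, 0.744, -0.001]
wrist_force: [-3.7, -8.9, 6.6]
opening: 0.682
```

{"api": "arm_command", "payload": {"plan": [1,0,0,0,1,0,0,0,0,0,0,0]}}

```text
time_s: 8.2
eef_pos: [0.5151, 0.1488, 0.0261]
eef_rot: [0.001, 0.668, 0.744, -0.001]
wrist_force: [-3.0, -9.3, 7.7]
opening: 0.681
```

```bash
python3 go.py
```

```text
chute xyz [-67.6  29.9  26.1] turn needed about tool z 0.0 F chute [-8.9  4.   7.7] open 0.6808110753778743 t 8.2 tilt [ 0.    -0.003 -1.   ] q6 -0.04475320556073477
```

{"api": "arm_command", "payload": {"plan": [1,0,0,0,1,0,0,0,0,0,0,0]}}

```text
time_s: 8.5
eef_pos: [0.5152, 0.149, 0.0262]
eef_rot: [0.002, 0.668, 0.744, -0.002]
wrist_force: [-3.9, -19.4, 9.1]
opening: 0.677
```

{"api": "arm_command", "payload": {"plan": [1,0,0,0,1,0,0,0,0,0,0,0]}}

```text
time_s: 8.8
eef_pos: [0.5151, 0.1492, 0.0262]
eef_rot: [0.003, 0.668, 0.744, -0.003]
wrist_force: [-4.2, -28.3, 8.4]
opening: 0.678
```

```bash
python3 go.py
```

```text
chute xyz [-67.3  29.9  26.2] turn needed about tool z -0.001 F chute [-27.7   7.2   8.4] open 0.6783762631598083 t 8.8 tilt [ 0.    -0.008 -1.   ] q6 -0.03613373433026436
```

{"api": "arm_command", "payload": {"plan": [-2,0,0,0,-2,0,0,0,-2,0,0,0,-3,0,0,0,-3,0,0,0,0,0,0,0]}}

```text
time_s: 9.4
eef_pos: [0.515, 0.1434, 0.0256]
eef_rot: [-0.001, 0.668, 0.744, 0.0]
wrist_force: [-3.8, 2.3, 5.2]
opening: 0.686
```

```bash
python3 go.py
```

```text
chute xyz [-73.   30.7  25.6] turn needed about tool z -0.001 F chute [2.7 3.6 5.2] open 0.6855639298176853 t 9.4 tilt [-0.001  0.002 -1.   ] q6 -0.06020372748904505
```

{"api": "arm_command", "payload": {"plan": [0,0,-3,0,0,0,-4,0,0,0,-4,0,0,0,-5,0,0,0,-5,0,0,0,-6,0,0,0,-10,0,0,0,-20,0,0,0,-40,0,0,0,-40,0,0,0,-40,0,-40,0,-20,0,-40,0,0,0,-40,0,0,0,-40,0,0,0,0,0,0,0,0,0,0,0]}}

```text
time_s: 11.1
eef_pos: [0.5332, -0.0174, 0.223]
eef_rot: [0.001, 0.669, 0.743, 0.0]
wrist_force: [-0.3, 0.6, -0.1]
opening: 0.68
```

```bash
python3 go.py; python3 - <<'E'
from h import *
a=ctrl.camera("scene")["color"][...,::-1]; b=ctrl.camera("top")["color"][...,::-1]
A=cv2.resize(a[130:290,250:430],None,fx=3.3,fy=3.3,interpolation=cv2.INTER_CUBIC)
cv2.imwrite("pics/s6.png",A); cv2.imwrite("pics/t6.png",b)
E
```

```text
chute xyz [-234.8   29.9  223. ] turn needed about tool z -0.002 F chute [ 0.6  0.2 -0.1] open 0.6795737730311787 t 11.1 tilt [ 0.001  0.    -1.   ] q6 -0.36117780346507206
```

View pics/s6.png

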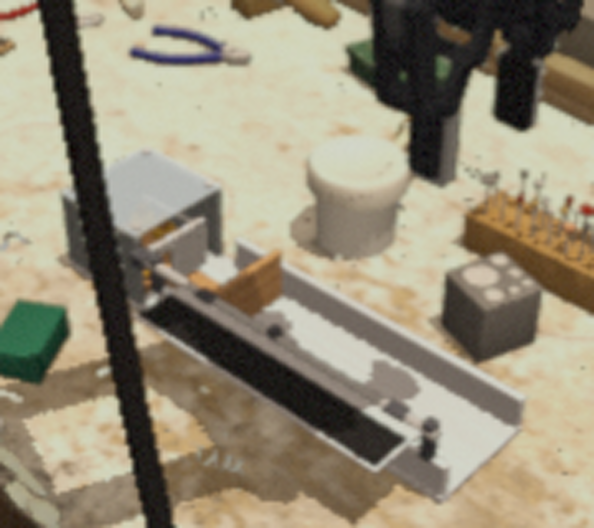

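```bash
python3 - <<'E'
from h import *
from fit import T
p=np.load("pose.npy"); c=ctrl.camera("scene")
for x in (-57.5,-62):
  for q in [(x,-32,46),(x,32,46),(x,-32,6)]:
    w=T(p,[np.array(q[:2])/1e3])[0]; u,v=proj(c,[*w,q[2]/1e3]); print(q,round((u-250)*3.3),round((v-130)*3.3))
print(ctrl.get_obs()["wrist_force"])
E
```

```text
(-57.5, -32, 46) 282 250
(-57.5, 32, 46) 213 295
(-57.5, -32, 6) 282 298
(-62, -32, 46) 287 253
(-62, 32, 46) 218 298
(-62, -32, 6) 287 300
[-0.39731421 -0.37708237 -0.29497629]
```

```bash
python3 -c "
import cv2;a=cv2.imread('pics/s6.png')[200:330,120:310];cv2.imwrite('pics/s7.png',cv2.resize(a,None,fx=4,fy=4,interpolation=cv2.INTER_CUBIC))"
```

```text
(no output)
```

View pics/s7.png

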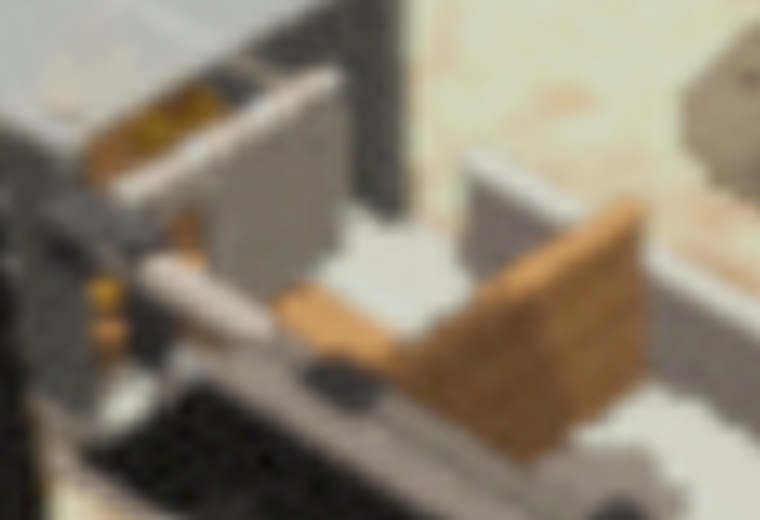

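```bash
python3 -c "
from bench import ctrl
print(ctrl.hand_in())"
```

```text
the job is handed in; nothing more can be done
None
```

I loaded the rack fully home and the gate is shut behind the tray. The job is handed in, at about 11 s of the 45 s allowed.

- **How it went:** One finger held the paddle down, with the gate at about 0.85 rad, judged from the paddle's corners in the picture. The other finger pushed the back plate along the chute. It stopped dead at the end stop, with the push force rising from about 9 N to 28 N. I then backed the pushing finger off with the paddle still down, raised the paddle, and moved the arm clear.
- **Rack position:** The last picture shows the back plate's rear top corner within about one pixel of where it should be when home. The pushing finger stopped 1.2 mm past the nominal point, which is within the roughly 2 mm error of my chute position.
- **Gate and surroundings:** The gate hangs shut behind the tray with the tongue under it. The jar, wax block and dapping block look undisturbed; I checked them by eye only. The wrist force was about zero with the arm clear.
- **Checks that failed or disagreed:** None.

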